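Make up two repair kits at the electronics bench

TASK

Make up the two repair kits in the blue trays: the transformer and the small capacitor go in the tray with square ends, the heat sink and the large capacitor in the tray with rounded ends. In each tray stand the capacitor upright in the middle of the round pocket and the other part upright in the middle of the rectangular pocket, and let go of them. Leave the relay, meter, screwdriver and bottle where they are.

Things in the scene. Friction and masses are not known exactly. Their poses are not given: they have to be found in the camera images.
- tray_square: Blue kit tray with square ends (a plain rectangle, 214 by 104 mm) and two dark-floored pockets. Fixed; origin on the bench under its middle, x along its length. Pocket floors 5 mm, rim tops 9 mm above the bench. Round pocket, 64 mm inside, centred at x = -55 mm, y = 0; rectangular pocket, 72 (x) by 66 mm inside, at x = +45 mm, y = 0. Both trays have the same pockets.
- tray_round: Blue kit tray with half-round ends (214 by 104 mm overall) and two dark-floored pockets. Fixed; origin on the bench under its middle, x along its length. Pocket floors 5 mm, rim tops 9 mm above the bench. Round pocket, 64 mm inside, centred at x = -55 mm, y = 0; rectangular pocket, 72 (x) by 66 mm inside, at x = +45 mm, y = 0. Both trays have the same pockets.
- cap_large_mid (a point): Large can capacitor: upright black cylinder with aluminium top, 40 mm diameter, 66 mm tall, about 110 g. Point half-way up (33 mm above its underside), z up. Starts standing upright on the bench.
- cap_small_mid (a point): Small can capacitor: upright black cylinder with aluminium top, 30 mm diameter, 48 mm tall, about 50 g. Point half-way up (24 mm above its underside), z up. Starts standing upright on the bench.
- transformer_mid (a point): Small mains transformer: dark steel frame around a copper winding with white flanges, 50 mm (its x) by 42 mm (its y, over the winding) by 50 mm tall, about 300 g. Grip across the winding (y): its faces are 28 mm wide and reach from 10 to 40 mm above the underside. Point half-way up (25 mm above its underside), z up. Starts standing upright on the bench.
- heat_sink_mid (a point): Aluminium heat sink with upright fins: 46 mm (its x) by 30 mm (its y, along the fins) by 50 mm tall, about 90 g. Six fins 3 mm thick, 8.6 mm apart, on both sides of a central web; grip across the fin edges (y) or the two flat outer fins (x). Point half-way up (25 mm above its underside), z up. Starts standing upright on the bench.
- relay_mid (a point): Relay, belongs to neither kit: white box 36 mm (x) by 28 mm (y) by 42 mm tall with brass blades sticking up another 9 mm. Point 21 mm above its underside, z up. Starts standing upright on the bench among the parts.
- meter: Yellow hand-held multimeter lying on the bench beside the trays, 150 by 75 by 32 mm (dial to 38 mm). Origin under its middle, x along its length. Bystander.
- screwdriver: Screwdriver lying on the bench beyond the trays, 190 mm long, handle to -x of its frame. Bystander.
- flux_bottle: White bottle with black cap standing beside the trays, 38 mm diameter, 85 mm tall. Origin under its middle. Bystander.
Mind the look-alikes: they are no part of the job. What is shaped like the part that bears transformer_mid but purple is not meant.

How it is judged (in metres and radians):
At the end, for the whole second after the job is handed in: Transformer and small capacitor in the square-ended tray, heat sink and large capacitor in the round-ended one; capacitors in round, others in rectangular pockets, within 12 mm of the centre each way, on the floor (4 mm), upright (0.1 rad), released, at rest (x of transformer_mid in the frame of tray_square between 0.033 and 0.057 m and y of transformer_mid in the frame of tray_square between -0.012 and 0.012 m and z of transformer_mid in the frame of tray_square between 0.026 and 0.034 m and angle between each of transformer_mid, cap_small_mid, heat_sink_mid, cap_large_mid's own z axis and vertical below 0.1 rad and linear speed of each of transformer, cap_small, heat_sink, cap_large below 0.02 m/s and x of cap_small_mid in the frame of tray_square between -0.067 and -0.043 m and y of cap_small_mid in the frame of tray_square between -0.012 and 0.012 m and z of cap_small_mid in the frame of tray_square between 0.025 and 0.033 m and x of heat_sink_mid in the frame of tray_round between 0.033 and 0.057 m and y of heat_sink_mid in the frame of tray_round between -0.012 and 0.012 m and z of heat_sink_mid in the frame of tray_round between 0.026 and 0.034 m and x of cap_large_mid in the frame of tray_round between -0.067 and -0.043 m and y of cap_large_mid in the frame of tray_round between -0.012 and 0.012 m and z of cap_large_mid in the frame of tray_round between 0.034 and 0.042 m); the robot touches nothing.
It fails at once if the relay is disturbed (moved more than 25 mm) (distance of relay_mid from where it was at the start of the episode above 0.025 m).
It fails at once if the meter is disturbed (moved more than 25 mm) (distance of meter from where it was at the start of the episode above 0.025 m).
It fails at once if the screwdriver is disturbed (moved more than 25 mm) (distance of screwdriver from where it was at the start of the episode above 0.025 m).
It fails at once if the bottle is disturbed (moved more than 25 mm) (distance of flux_bottle from where it was at the start of the episode above 0.025 m).
It also fails if it takes over 115 s, if anything falls off the work surface, if the arm or the gripper's body presses on something with over 40 N, if the wrist force passes 120 N, or if a joint passes its speed limit or range.

ROBOT

A 6-joint arm with a two-finger parallel gripper is mounted at the origin on the work surface. World frame = base frame: x ahead of the robot, y to its left, z up, the work surface at z = 0. Lengths are in mm, angles in rad, forces in N, time in s.
With the tool pointing down it reaches from about 275 to 1000 mm from the base axis. Payload 8.4 kg.
Tool frame: the origin (TCP) lies on the centre line of the jaws, within the pads' length; the fingertips stand r.tip_reach ahead of it and the grasp point (between the pads) lies 11 mm behind it (r.tip_reach is the distance from the TCP to the fingertips, in mm); z points along the fingers, y is the line along which they close (so a half turn about z gives the same grasp; the last joint's range is limited). The gripper opens to 85 mm and grips with 20 to 120 N. Pads are 22 mm wide; open, the fingers measure 114 mm over their backs; the gripper's body (76 mm by 85 mm) begins 54 mm behind the grasp point. The pads swing forward as they close: fully open they stand 13 mm farther back than shut.
Start: joints at [1.3, 0.353, 1.633, -0, 1.155, -0.002], TCP at [165.983, 602.559, 215.081] pointing down, gripper open.
Joint ranges: [-2.63, 2.63], [-0.92, 2.1], [0.06, 2.66], [-1.3, 4.44], [0, 2.69], [-3.02, 3.02]. Speed limits (rad/s): [2.22, 2.22, 2.79, 3.14, 3.14, 3.14].

INTERFACE

Orientations are given as [roll, pitch, yaw] about the fixed x, y, z axes, in that order (R = Rz(yaw) Ry(pitch) Rx(roll)).
In Python, from rig import r gives the robot as it stands.
- The arm moves only by the tool carry_out, never from a script. Its argument "targets" is a list of rows, each an object with "dp": the shift along the tool's x, y, z in mm, a list of three; "yaw": the turn about the tool's z in degrees. A call has 1 to 12 rows; each row is the pose to reach, as a shift and turn from the pose commanded when the call began, along the tool's axes at that moment; what a row does not reach only later rows make up. A row lasts 1/8 s, in which the tool goes at most 62.5 mm and 10.7 degrees, less where a joint would pass 70% of its speed; a pose out of reach is approached as far as the arm can. A call with a gripper value outside its range is refused whole. "fingers" is the opening, from -1 (shut) to 1 (fully open), so that 0 is half open, set as the call begins (left out, the last holds). The fingers move at their own pace and stop on an object; "grip_force" is the grip in N (left out, the last holds). Time passes only in rows, so rows that repeat a pose let the fingers close. It gives the time, the measured TCP pose, the force, the opening and the grip force at its end, in the units of the state.
- r.sense(): the state, without advancing time (a new reading comes with each control period).
- r.grab_frame(name): name is "side" or "top"; returns the picture (400x640x3 uint8, red, green, blue); there is no depth.
- r.get_calibration(name): a dict with "fx", "fy", "cx", "cy" (pixels), "rvec" (rotation vector, rad) and "tvec" (3), from world to camera coordinates, as OpenCV has them. Camera axes: x right, y down, z forward; pixel columns grow to the right and rows downward; lengths in mm; the calibration is good to about 2 mm. A picture is of the moment at which its call begins. get_calibration takes no time and is no camera call.
- r.sign_off(): hands the job in; it is judged then, once.
The state is a dict: "clock": time; "qpos": joint angles; "qvel": joint speeds; "joint_efforts": joint torques, N m; "eef_pos": TCP position; "tcp_rot": TCP orientation; "contact_force": force on the tool from outside, world axes, zero at the start; "wrist_torque": the same for the moment, N m; "opening": opening from 0.0 (shut) to 1.0 (fully open); "grasp_force": force on a finger pad.
Only numpy, scipy, OpenCV 4.12 (cv2) and the standard library are available. Lean on these libraries where they do the work, as an engineer would, in place of code of your own. Each camera call takes 0.05 s, during which the arm holds its last target. There are 200 camera calls.

## Working session

There is one attempt and no reset: what is moved stays moved. The work goes in short steps, Python scripts to look and compute and a tool call to move; the robot and the scene stay as the last step left them, time stands still between calls to the robot, and variables do not carry over. Pictures are saved under pics/ and viewed, at most 14 in all, crops included, and the job is handed in when it is done.

Besides the shell and the picture viewer there is one more tool, called by a JSON object that holds its "fn" and its "kwargs", one argument or row to a line. carry_out: Moves the arm, as the interface text tells. Its arguments: {"type":"object","properties":{"targets":{"type":"array","items":{"type":"object","properties":{"dp":{"type":"array","items":{"type":"number"}},"yaw":{"type":"number"}}}},"fingers":{"type":"number"},"grip_force":{"type":"number"}},"required":["targets"]}

```bash
mkdir -p pics; python3 - <<'E'
from rig import r
import cv2
print(r.sense(), r.tip_reach)
for n in("top","side"):
    cv2.imwrite(f"pics/{n}0.png",r.grab_frame(n)[:,:,::-1]); print(r.get_calibration(n))
E
```

```text
{'clock': 0.0, 'qpos': array([ 1.29959339e+00,  3.53650005e-01,  1.63417727e+00,  2.62425666e-05,
        1.15519412e+00, -2.41173072e-03]), 'qvel': array([-4.03699591e-04, -1.26243042e-03, -3.04143093e-05, -1.15260074e-03,
       -9.91038407e-04, -1.48774239e-03]), 'joint_efforts': array([-4.41734264e-04, -6.05259919e+01, -3.42072093e+01, -1.92462112e-04,
        9.37500241e-03,  3.32931097e-05]), 'eef_pos': array([165.83751497, 602.05420658, 214.34208585]), 'tcp_rot': array([-3.14016398e+00, -2.74391232e-05,  2.87279082e+00]), 'contact_force': array([-0.25377756,  0.04964671,  0.32690483]), 'wrist_torque': array([-0.03761851,  0.02452684,  0.06768989]), 'grasp_force': 0.0, 'opening': 1.0006459653596427} 8.0
{'fx': 382.216534494313, 'fy': 382.216534494313, 'cx': 316.1819476465562, 'cy': 198.56031933779795, 'rvec': array([ 2.18476021, -2.03806021,  0.20434612]), 'tvec': array([-32.38258882, 613.41006622, 858.91370999])}
{'fx': 480.1033320609146, 'fy': 480.1033320609146, 'cx': 319.881443376603, 'cy': 205.5503609119125, 'rvec': array([ 2.0511702 , -0.83056107,  0.45847866]), 'tvec': array([-453.80850829,  289.15164641, 1065.12753212])}
```

View pics/top0.png

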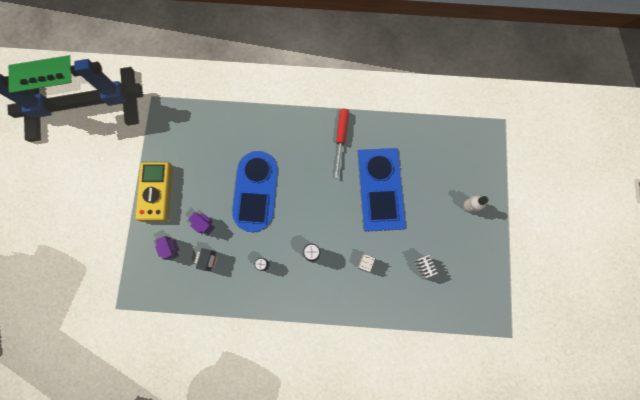

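View pics/side0.png

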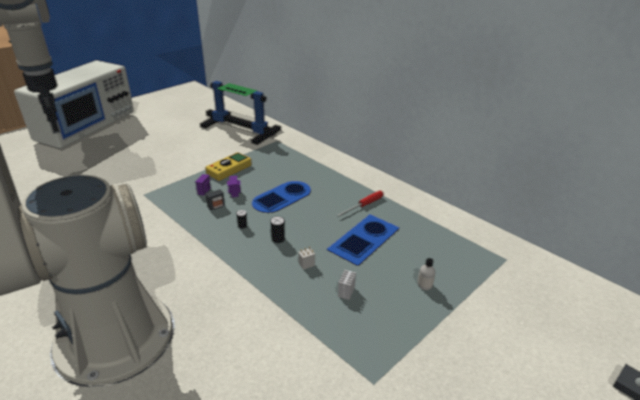

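The top view shows the dark transformer at (205,260). The look-alikes are two purple ones at (200,223) and (166,247). The small cap is at (261,264), the large cap at (311,252), the relay at (366,263) and the heat sink at (428,266). The round tray is at (255,191) and the square tray at (382,189). The side view agrees. I'm choosing the dark one with the copper winding and will check it in close crops.

```bash
cat > h.py <<'E'
import numpy as np, cv2
from rig import r
def px2w(name,u,v,z):
    c=r.get_calibration(name); R,_=cv2.Rodrigues(c["rvec"]); t=np.array(c["tvec"])
    d=R.T@np.array([(u-c["cx"])/c["fx"],(v-c["cy"])/c["fy"],1]); o=-R.T@t
    return o+d*(z-o[2])/d[2]
def w2px(name,p):
    c=r.get_calibration(name)
    K=np.array([[c["fx"],0,c["cx"]],[0,c["fy"],c["cy"]],[0,0,1]])
    return cv2.projectPoints(np.array(p,float).reshape(-1,1,3),c["rvec"],c["tvec"],K,None)[0].reshape(-1,2)
def crop(img,x0,y0,w,h,s,fn):
    cv2.imwrite(fn,cv2.resize(img[y0:y0+h,x0:x0+w,::-1],None,fx=s,fy=s,interpolation=cv2.INTER_CUBIC))
E
python3 - <<'E'
from h import *
im=cv2.imread("pics/top0.png")[:,:,::-1]
crop(im,150,205,130,80,6,"pics/c1.png")
crop(im,295,235,150,50,5,"pics/c2.png")
crop(im,225,140,190,100,4,"pics/c3.png")
c=r.get_calibration("top");R,_=cv2.Rodrigues(c["rvec"]);print(-R.T@c["tvec"])
for u,v in[(255,191),(382,189),(205,260),(428,266)]:print(px2w("top",u,v,9).round())
# blue trays: hull of mask -> world rect
hsv=cv2.cvtColor(np.ascontiguousarray(im),cv2.COLOR_RGB2HSV)
m=cv2.inRange(hsv,(105,150,80),(125,255,255)); m[:140]=0
for cn in cv2.findContours(m,cv2.RETR_EXTERNAL,cv2.CHAIN_APPROX_NONE)[0]:
    if cv2.contourArea(cn)>500:
        w=np.array([px2w("top",u,v,9)[:2] for u,v in cn[:,0]],np.float32); print(cv2.minAreaRect(w))
E
```

```text
[431.36367981  -2.95273569 963.83087713]
[634. 169.   9.]
[ 661. -155.    9.]
[451. 274.   9.]
[ 475. -275.    9.]
((635.7593994140625, 169.6766357421875), (102.40534210205078, 210.7077178955078), 89.8172836303711)
((663.620361328125, -152.63050842285156), (211.95790100097656, 102.77973937988281), 7.030974388122559)
```

View pics/c1.png

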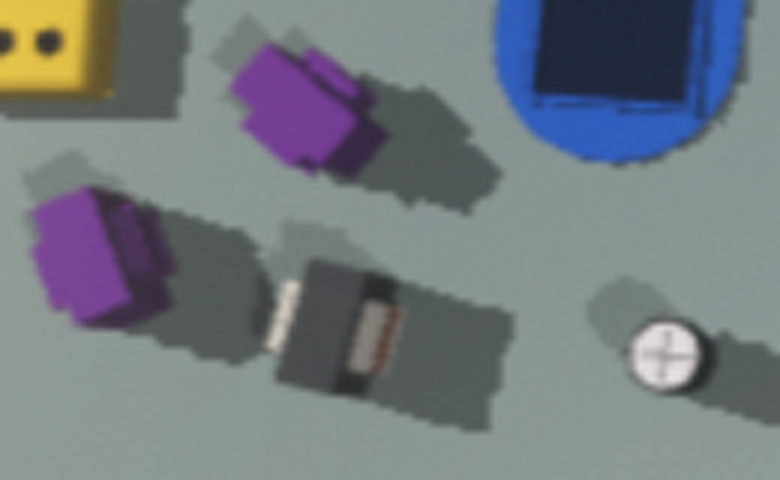

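View pics/c2.png

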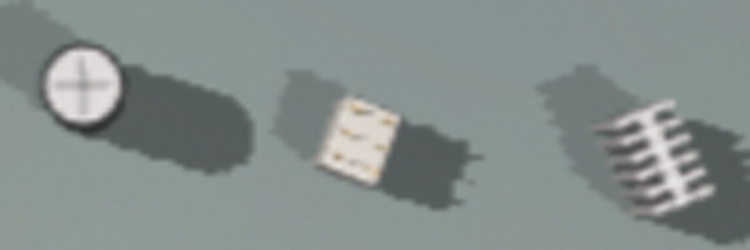

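View pics/c3.png

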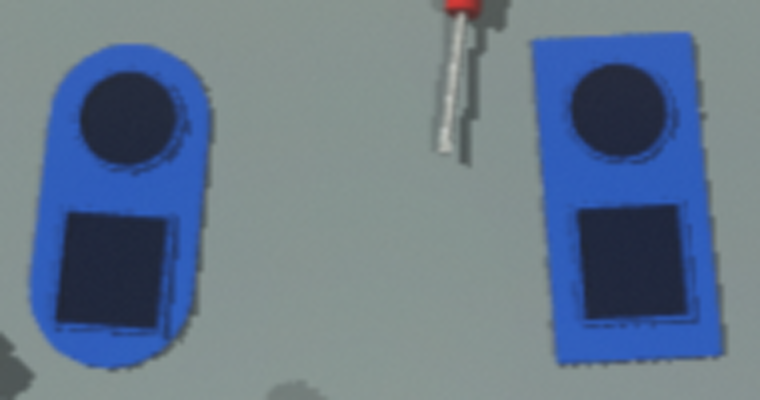

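Crop c1 confirms the dark transformer with white flanges and copper at (322,327), apart from the two purple ones. The small cap top is at (667,356). In c2 the large cap top is at (84,86), the relay is the white box in the middle, and the heat sink is at (667,157). In c3 the round tray has its round pocket at (128,119) and rectangular pocket at (111,270), and the square tray at (618,111) and (632,262).

```bash
cat >> h.py <<'E'
def move(x,y,z,yaw=None):
    "tool-frame shift to a world goal from the measured pose"
    s=r.sense(); p=s["eef_pos"]; a=s["tcp_rot"][2]
    R=np.array([[np.cos(a),np.sin(a),0],[np.sin(a),-np.cos(a),0],[0,0,-1]])
    dy=0 if yaw is None else -((yaw-np.degrees(a)+90)%180-90)
    return (R.T@(np.array([x,y,z])-p)).round(1), round(dy,1)
E
python3 - <<'E'
from h import *
def P(c,x,y,z):
    x0,y0,s=c; return px2w("top",x0+(x+.5)/s-.5,y0+(y+.5)/s-.5,z)
c1=(150,205,6);c2=(295,235,5);c3=(225,140,4)
for n,c,x,y,z in [("tr",c1,322,327,50),("cs",c1,667,356,48),("cl",c2,84,86,66),("hs",c2,667,157,50),("relay",c2,360,142,42),
 ("Rround",c3,128,119,5),("Rrect",c3,111,270,5),("Sround",c3,618,111,5),("Srect",c3,632,262,5),("purp",c1,165,310,5),("purptop",c1,130,300,50)]:
    print(n,P(c,x,y,z).round(1))
def ang(c,a,b,z):
    d=P(c,*b,z)-P(c,*a,z); print(np.degrees(np.arctan2(d[1],d[0])),np.linalg.norm(d))
ang(c1,(275,381),(310,258),50);ang(c1,(334,393),(368,274),50)
ang(c1,(275,381),(334,393),50)
ang(c2,(684,201),(648,113),50)
ang(c3,(111,270),(128,119),5);ang(c3,(632,262),(618,111),5)
# side check: project mids into side view
E
```

```text
tr [452.4 266.6  50. ]
cs [450.6 130.2  48. ]
cl [486.2  12.5  66. ]
hs [ 473.1 -263.5   50. ]
relay [ 470.4 -120.    42. ]
Rround [692.2 171.    5. ]
Rrect [592.2 171.8   5. ]
Sround [ 719.6 -146.6    5. ]
Srect [ 620.4 -159.2    5. ]
purp [455.8 345.7   5. ]
purptop [457.6 343.6  50. ]
-8.7683728788256 49.18788794727712
-9.127481136555886 47.5416915960352
-97.19732181165381 23.863275748154486
23.63258137938071 43.355619014206745
-0.4548961801377663 100.01664436905608
7.219553835012927 100.07344700721266
```

```bash
python3 - <<'E'
from h import *
print(move(452.4,266.6,110,171))
print(w2px("side",[[452.4,266.6,25],[450.6,130.2,24],[486.2,12.5,33],[473,-263.5,25]]))
E
```

```text
(array([-365.4, -247.4,  104.4]), np.float64(-6.4))
[[215.80604116 199.65242054]
 [242.49056985 219.38468287]
 [278.26795475 229.82395928]
 [347.79235534 284.76226722]]
```

Projected into the side view, all four parts land on what I see there, so I'm moving.

{"fn": "carry_out", "kwargs": {
  "targets": [
    {"dp": [-365, -247, 104], "yaw": -6.4},
    {"dp": [-365, -247, 104], "yaw": -6.4},
    {"dp": [-365, -247, 104], "yaw": -6.4},
    {"dp": [-365, -247, 104], "yaw": -6.4},
    {"dp": [-365, -247, 104], "yaw": -6.4},
    {"dp": [-365, -247, 104], "yaw": -6.4},
    {"dp": [-365, -247, 104], "yaw": -6.4},
    {"dp": [-365, -247, 104], "yaw": -6.4},
    {"dp": [-365, -247, 104], "yaw": -6.4},
    {"dp": [-365, -247, 104], "yaw": -6.4},
    {"dp": [-365, -247, 104], "yaw": -6.4},
    {"dp": [-365, -247, 104], "yaw": -6.4}
  ],
  "fingers": 1,
  "grip_force": 50
}}

```text
clock: 1.6
eef_pos: [451.8, 268.4, 111.3]
tcp_rot: [3.141, 0.0, 2.986]
contact_force: [-0.1, 0.2, -0.1]
opening: 1.001
grasp_force: 0.0
```

```bash
python3 - <<'E'
from h import *
im=r.grab_frame("top"); crop(im,140,200,140,100,5,"pics/a1.png")
print(r.sense()["eef_pos"],r.sense()["tcp_rot"],move(452.4,266.6,20,171))
E
```

```text
[451.8906106  268.20266445 111.28407121] [3.14138318e+00 2.03174503e-04 2.98576974e+00] (array([-0.8, -1.5, 91.3]), np.float64(0.1))
```

View pics/a1.png

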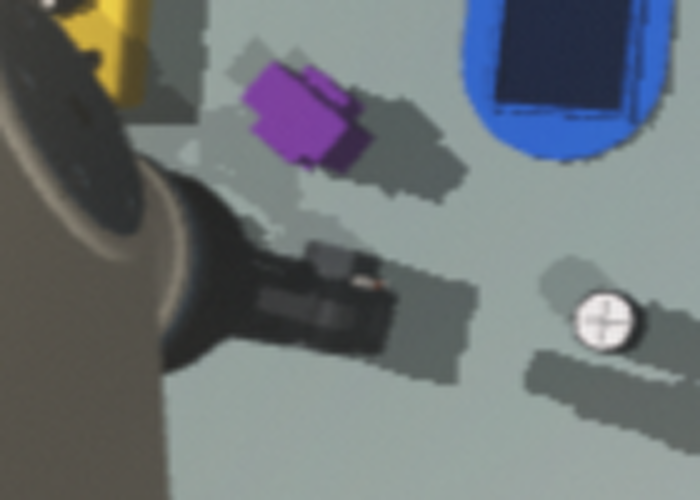

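The picture shows the gripper straddling the transformer at (345,290), with nothing in the jaws' way. I'm descending and closing.

{"fn": "carry_out", "kwargs": {
  "targets": [
    {"dp": [-0.8, -1.5, 45]},
    {"dp": [-0.8, -1.5, 70]},
    {"dp": [-0.8, -1.5, 91]},
    {"dp": [-0.8, -1.5, 91]},
    {"dp": [-0.8, -1.5, 91]}
  ]
}}

```text
schema error: expected keys dp, yaw
```

{"fn": "carry_out", "kwargs": {
  "targets": [
    {"dp": [0, 0, 0]},
    {"dp": [0, 0, 0]},
    {"dp": [0, 0, 0]},
    {"dp": [0, 0, 0]},
    {"dp": [0, 0, 0]},
    {"dp": [0, 0, 0]},
    {"dp": [0, 0, 0]},
    {"dp": [0, 0, 0]}
  ],
  "fingers": -1,
  "grip_force": 60
}}

```text
schema error: expected keys dp, yaw
```

{"fn": "carry_out", "kwargs": {
  "targets": [
    {"dp": [0, 0, -25]},
    {"dp": [0, 0, -60]},
    {"dp": [0, 0, -110]},
    {"dp": [0, 0, -110]}
  ]
}}

```text
schema error: expected keys dp, yaw
```

```bash
python3 - <<'E'
from h import *
print(r.sense()["opening"],move(620.4,-159.2,125,187.2))
E
```

```text
0.9976187922173673 (array([-232.8, -396.1,  -13.7]), np.float64(-16.1))
```

{"fn": "carry_out", "kwargs": {
  "targets": [
    {"dp": [-0.8, -1.5, 45], "yaw": 0},
    {"dp": [-0.8, -1.5, 70], "yaw": 0},
    {"dp": [-0.8, -1.5, 91], "yaw": 0},
    {"dp": [-0.8, -1.5, 91], "yaw": 0},
    {"dp": [-0.8, -1.5, 91], "yaw": 0}
  ]
}}

```text
clock: 2.28
eef_pos: [453.2, 266.3, 20.8]
tcp_rot: [3.141, 0.001, 2.985]
contact_force: [0.1, 0.3, -0.0]
opening: 0.998
grasp_force: 0.0
```

{"fn": "carry_out", "kwargs": {
  "targets": [
    {"dp": [0, 0, 0], "yaw": 0},
    {"dp": [0, 0, 0], "yaw": 0},
    {"dp": [0, 0, 0], "yaw": 0},
    {"dp": [0, 0, 0], "yaw": 0},
    {"dp": [0, 0, 0], "yaw": 0},
    {"dp": [0, 0, 0], "yaw": 0},
    {"dp": [0, 0, 0], "yaw": 0},
    {"dp": [0, 0, 0], "yaw": 0}
  ],
  "fingers": -1,
  "grip_force": 60
}}

```text
clock: 3.28
eef_pos: [453.5, 266.6, 21.2]
tcp_rot: [3.14, 0.001, 2.984]
contact_force: [-1.7, 1.6, 9.6]
opening: 0.441
grasp_force: 59.0
```

{"fn": "carry_out", "kwargs": {
  "targets": [
    {"dp": [0, 0, -25], "yaw": 0},
    {"dp": [0, 0, -60], "yaw": 0},
    {"dp": [0, 0, -110], "yaw": 0},
    {"dp": [0, 0, -110], "yaw": 0}
  ]
}}

```text
clock: 3.78
eef_pos: [455.2, 267.3, 133.9]
tcp_rot: [3.137, 0.006, 2.984]
contact_force: [0.2, 0.6, -1.0]
opening: -0.0
grasp_force: 0.0
```

```bash
python3 - <<'E'
from h import *
print(r.sense()["opening"],move(620.4,-159.2,125,187.2))
E
```

```text
-0.00016651126703512846 (array([-229.9, -395.3,    8.9]), np.float64(-16.2))
```

The grasp slipped, so I'm looking.

{"fn": "carry_out", "kwargs": {
  "targets": [
    {"dp": [0, 0, -60], "yaw": 0},
    {"dp": [60, 0, -90], "yaw": 0},
    {"dp": [120, 0, -90], "yaw": 0},
    {"dp": [150, 0, -90], "yaw": 0},
    {"dp": [150, 0, -90], "yaw": 0},
    {"dp": [150, 0, -90], "yaw": 0}
  ],
  "fingers": 1
}}

```text
clock: 4.53
eef_pos: [305.2, 289.5, 219.9]
tcp_rot: [-3.142, 0.0, 2.985]
contact_force: [-0.3, -0.3, 0.2]
opening: 1.002
grasp_force: 0.0
```

```bash
python3 - <<'E'
from h import *
im=r.grab_frame("top"); crop(im,150,205,130,80,6,"pics/a2.png")
im=r.grab_frame("side"); crop(im,150,150,130,90,6,"pics/s2.png")
E
```

```text
(no output)
```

View pics/a2.png

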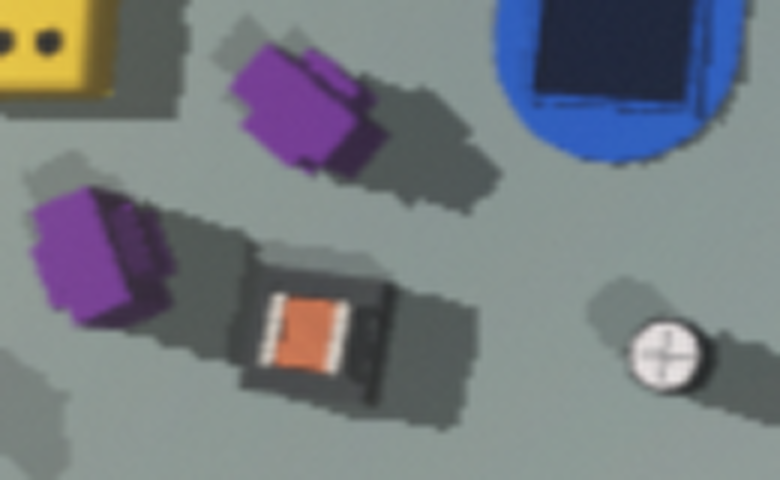

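View pics/s2.png

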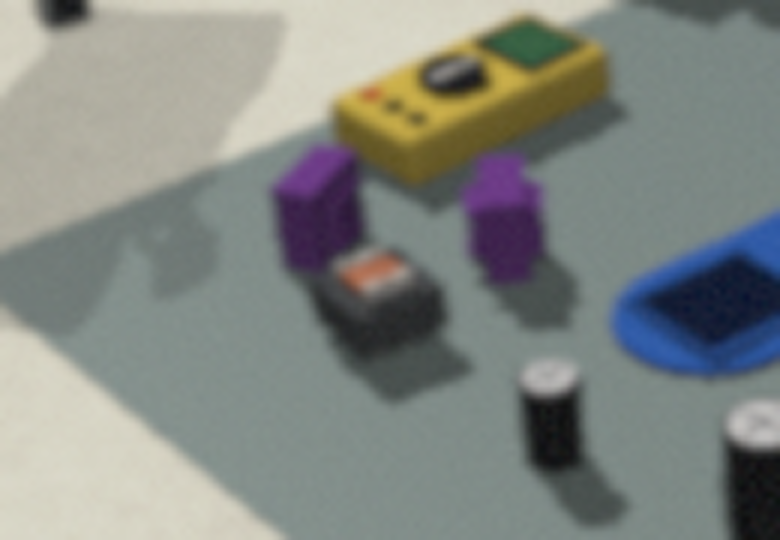

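The transformer slipped out and now lies on a winding face, copper up at (308,335), so it must be stood up again. Neighbours are untouched. I need to know which of its ends was the top, so I'm comparing enlarged views with enhanced contrast.

```bash
python3 - <<'E'
from h import *
def e(im,x,y,w,h):
    a=im[y:y+h,x:x+w].astype(float); a=255*np.clip(a/150,0,1)**.6
    return cv2.resize(a.astype(np.uint8),(400,300),interpolation=cv2.INTER_LANCZOS4)
t0=cv2.imread("pics/top0.png");s0=cv2.imread("pics/side0.png")
t=np.mean([r.grab_frame("top") for _ in range(4)],0)[:,:,::-1];s=np.mean([r.grab_frame("side") for _ in range(4)],0)[:,:,::-1]
o=np.vstack([np.hstack([e(t0,185,244,40,30),e(s0,200,185,32,24)]),np.hstack([e(t,185,244,40,30),e(s,197,188,32,24)])])
cv2.imwrite("pics/cmp.png",o)
E
```

```text
(no output)
```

View pics/cmp.png

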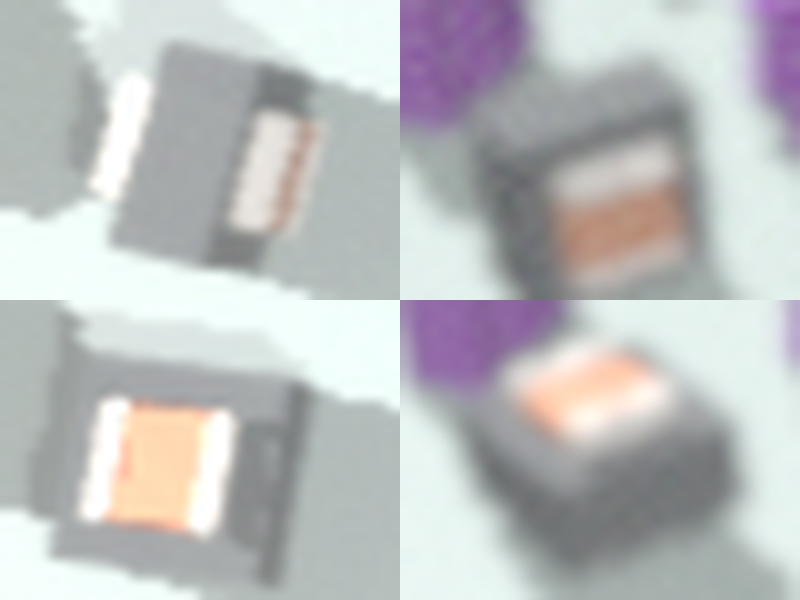

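The comparison shows the body is visually symmetric, with copper at (158,468). So the fall direction has to come from the shift of the body, +y. Next I'm getting its exact pose and probing the bench to learn where the fingertips are when half open.

```bash
python3 - <<'E'
from h import *
def Q(x,y,z): return px2w("top",185+(x+.5)/10-.5,244+(y-300+.5)/10-.5,z)
print("copper ctr",Q(158,468,42))
a,b=Q(120,400,42),Q(95,520,42); c,d=Q(225,412,42),Q(205,532,42)
for p,q in((a,b),(c,d)): v=p-q; print(np.degrees(np.arctan2(v[1],v[0])),np.linalg.norm(v))
print(Q(80,350,35),Q(50,555,35))
E
```

```text
copper ctr [449.12097033 275.50215654  42.        ]
-4.42713840490442 28.585666826993528
-2.372838664590636 28.41763912355907
[475.92732295 300.07080197  35.        ] [427.05020756 300.71310703  35.        ]
```

{"fn": "carry_out", "kwargs": {
  "targets": [
    {"dp": [0, 0, 62], "yaw": 0},
    {"dp": [0, 0, 124], "yaw": 0},
    {"dp": [0, 0, 180], "yaw": 0},
    {"dp": [0, 0, 195], "yaw": 0},
    {"dp": [0, 0, 200], "yaw": 0},
    {"dp": [0, 0, 204], "yaw": 0},
    {"dp": [0, 0, 204], "yaw": 0}
  ],
  "fingers": 0.1
}}

```text
clock: 5.9
eef_pos: [305.2, 289.8, 16.7]
tcp_rot: [3.14, 0.001, 2.984]
contact_force: [0.2, 0.1, 0.6]
opening: 0.551
grasp_force: 0.0
```

{"fn": "carry_out", "kwargs": {
  "targets": [
    {"dp": [0, 0, 3], "yaw": 0},
    {"dp": [0, 0, 5], "yaw": 0},
    {"dp": [0, 0, 5], "yaw": 0}
  ]
}}

```text
clock: 6.28
eef_pos: [304.7, 289.4, 11.1]
tcp_rot: [3.142, 0.0, 2.984]
contact_force: [-0.5, -0.0, -0.8]
opening: 0.548
grasp_force: 0.0
```

{"fn": "carry_out", "kwargs": {
  "targets": [
    {"dp": [0, 0, 2], "yaw": 0},
    {"dp": [0, 0, 4], "yaw": 0},
    {"dp": [0, 0, 4], "yaw": 0}
  ]
}}

```text
clock: 6.65
eef_pos: [304.6, 289.2, 6.9]
tcp_rot: [-3.141, -0.0, 2.984]
contact_force: [0.8, -0.2, 0.6]
opening: 0.548
grasp_force: 0.0
```

{"fn": "carry_out", "kwargs": {
  "targets": [
    {"dp": [0, 0, 2], "yaw": 0},
    {"dp": [0, 0, 3], "yaw": 0},
    {"dp": [0, 0, 3], "yaw": 0}
  ]
}}

```text
clock: 7.02
eef_pos: [304.6, 289.3, 4.0]
tcp_rot: [-3.141, -0.0, 2.984]
contact_force: [-0.4, -0.9, -0.4]
opening: 0.549
grasp_force: 0.0
```

{"fn": "carry_out", "kwargs": {
  "targets": [
    {"dp": [0, 0, 2], "yaw": 0},
    {"dp": [0, 0, 3], "yaw": 0},
    {"dp": [0, 0, 3], "yaw": 0}
  ]
}}

```text
clock: 7.4
eef_pos: [304.6, 289.3, 1.0]
tcp_rot: [-3.141, -0.0, 2.984]
contact_force: [-0.1, -0.8, -1.0]
opening: 0.549
grasp_force: 0.0
```

{"fn": "carry_out", "kwargs": {
  "targets": [
    {"dp": [0, 0, 1.5], "yaw": 0},
    {"dp": [0, 0, 3], "yaw": 0},
    {"dp": [0, 0, 3], "yaw": 0}
  ]
}}

```text
clock: 7.78
eef_pos: [304.6, 289.3, -2.1]
tcp_rot: [-3.141, -0.0, 2.984]
contact_force: [-0.3, -0.7, 0.4]
opening: 0.549
grasp_force: 0.0
```

{"fn": "carry_out", "kwargs": {
  "targets": [
    {"dp": [0, 0, 1.5], "yaw": 0},
    {"dp": [0, 0, 3], "yaw": 0},
    {"dp": [0, 0, 3], "yaw": 0}
  ]
}}

```text
clock: 8.15
eef_pos: [304.6, 289.3, -5.0]
tcp_rot: [-3.141, -0.0, 2.984]
contact_force: [0.2, 0.3, -0.1]
opening: 0.552
grasp_force: 0.0
```

```bash
python3 - <<'E'
from h import *
im=r.grab_frame("side"); p=w2px("side",[[305,289,0]])[0]; print(p, r.sense()["contact_force"])
x,y=(p-[50,45]).astype(int).clip(0); crop(im,x,y,110,80,7,"pics/tip.png"); print(x,y)
E
```

```text
[170.24464346 222.75892593] [-0.61198909 -1.01064493 -0.24876191]
120 177
```

View pics/tip.png

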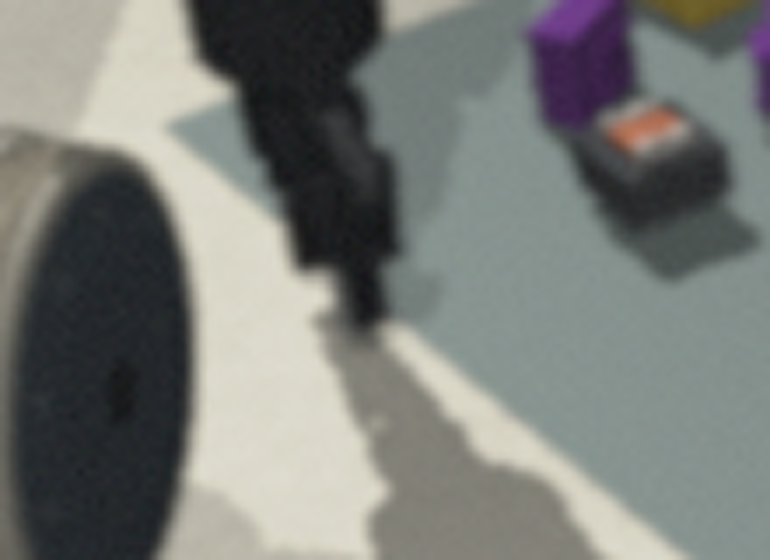

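The picture shows the fingertips at (365,330) almost meeting their shadow on the bench, so the tips stand well behind the TCP when half open.

{"fn": "carry_out", "kwargs": {
  "targets": [
    {"dp": [0, 0, 1], "yaw": 0},
    {"dp": [0, 0, 2], "yaw": 0},
    {"dp": [0, 0, 2], "yaw": 0}
  ]
}}

```text
clock: 8.57
eef_pos: [304.6, 289.3, -7.0]
tcp_rot: [-3.141, -0.0, 2.985]
contact_force: [-0.4, -0.3, -0.1]
opening: 0.55
grasp_force: 0.0
```

{"fn": "carry_out", "kwargs": {
  "targets": [
    {"dp": [0, 0, 1], "yaw": 0},
    {"dp": [0, 0, 2], "yaw": 0},
    {"dp": [0, 0, 2], "yaw": 0}
  ]
}}

```text
clock: 8.95
eef_pos: [304.7, 289.3, -9.0]
tcp_rot: [-3.141, -0.0, 2.984]
contact_force: [-0.4, 0.2, -0.2]
opening: 0.55
grasp_force: 0.0
```

```bash
python3 - <<'E'
from h import *
s=r.sense();print(r.tip_reach,s["eef_pos"],s["qpos"],[a for a in dir(r) if a[0]!="_"])
E
```

```text
8.0 [304.65027961 289.32823591  -8.99165528] [ 7.56038054e-01  4.24866829e-01  2.21591055e+00  3.28477320e-08
  5.00941113e-01 -6.57649634e-01] ['MotionError', 'get_calibration', 'grab_frame', 'sense', 'sign_off', 'tip_reach']
```

{"fn": "carry_out", "kwargs": {
  "targets": [
    {"dp": [0, 0, 1], "yaw": 0},
    {"dp": [0, 0, 2], "yaw": 0},
    {"dp": [0, 0, 2], "yaw": 0}
  ]
}}

```text
clock: 9.32
eef_pos: [304.6, 289.3, -11.0]
tcp_rot: [-3.141, -0.0, 2.984]
contact_force: [0.6, 0.1, 0.8]
opening: 0.548
grasp_force: 0.0
```

{"fn": "carry_out", "kwargs": {
  "targets": [
    {"dp": [0, 0, 1], "yaw": 0},
    {"dp": [0, 0, 2], "yaw": 0},
    {"dp": [0, 0, 2], "yaw": 0}
  ]
}}

```text
clock: 9.7
eef_pos: [304.6, 289.3, -13.0]
tcp_rot: [-3.141, -0.0, 2.984]
contact_force: [0.8, -0.1, -0.6]
opening: 0.551
grasp_force: 0.0
```

{"fn": "carry_out", "kwargs": {
  "targets": [
    {"dp": [0, 0, 1], "yaw": 0},
    {"dp": [0, 0, 2], "yaw": 0},
    {"dp": [0, 0, 2], "yaw": 0}
  ]
}}

```text
clock: 10.07
eef_pos: [304.6, 289.3, -15.0]
tcp_rot: [-3.141, -0.0, 2.984]
contact_force: [0.2, -0.1, 0.6]
opening: 0.55
grasp_force: 0.0
```

```bash
python3 - <<'E'
from h import *
for z in (-15,0,15):print(z,w2px("side",[[300,262,z],[304.6,289.3,z],[309,316,z]]).round(1).tolist())
a=r.grab_frame("side").astype(int)
b=cv2.imread("pics/tip.png")
# column profile of darkness through the tip
for u in (168,170,172,174):print(u,a[210:236,u].mean(1).round().tolist())
E
```

```text
-15 [[174.4, 231.6], [170.9, 226.8], [167.5, 222.3]]
0 [[173.6, 227.5], [170.1, 222.8], [166.7, 218.3]]
15 [[172.8, 223.4], [169.2, 218.7], [165.9, 214.2]]
168 [26.0, 28.0, 32.0, 28.0, 23.0, 33.0, 28.0, 42.0, 62.0, 76.0, 85.0, 90.0, 93.0, 96.0, 103.0, 107.0, 114.0, 121.0, 130.0, 138.0, 151.0, 166.0, 165.0, 161.0, 176.0, 198.0]
170 [26.0, 27.0, 30.0, 29.0, 28.0, 27.0, 23.0, 28.0, 32.0, 39.0, 45.0, 51.0, 57.0, 58.0, 63.0, 69.0, 80.0, 98.0, 118.0, 127.0, 127.0, 129.0, 126.0, 125.0, 130.0, 146.0]
172 [30.0, 29.0, 24.0, 27.0, 30.0, 29.0, 34.0, 31.0, 27.0, 28.0, 24.0, 29.0, 25.0, 30.0, 30.0, 36.0, 59.0, 90.0, 115.0, 125.0, 129.0, 128.0, 126.0, 127.0, 137.0, 158.0]
174 [29.0, 25.0, 25.0, 25.0, 31.0, 34.0, 41.0, 47.0, 56.0, 54.0, 51.0, 44.0, 39.0, 39.0, 41.0, 57.0, 80.0, 102.0, 119.0, 125.0, 127.0, 126.0, 125.0, 128.0, 129.0, 135.0]
```

{"fn": "carry_out", "kwargs": {
  "targets": [
    {"dp": [0, 0, 1], "yaw": 0},
    {"dp": [0, 0, 2], "yaw": 0},
    {"dp": [0, 0, 2], "yaw": 0}
  ]
}}

```text
clock: 10.5
eef_pos: [304.6, 289.3, -17.0]
tcp_rot: [-3.141, -0.0, 2.984]
contact_force: [0.9, 0.2, 0.0]
opening: 0.553
grasp_force: 0.0
```

{"fn": "carry_out", "kwargs": {
  "targets": [
    {"dp": [0, 0, 1], "yaw": 0},
    {"dp": [0, 0, 2], "yaw": 0},
    {"dp": [0, 0, 2], "yaw": 0}
  ]
}}

```text
clock: 10.88
eef_pos: [304.7, 289.4, -18.7]
tcp_rot: [3.142, 0.0, 2.984]
contact_force: [-0.6, -0.9, 6.6]
opening: 0.55
grasp_force: 3.4
```

Contact came at a reported z of about -18, so half-open tips sit about 18 mm above the reported TCP. That explains the failed grasp, which was far too high. To stand the transformer up I'll pinch only its raised +y corner, lightly, and swing it about its lower edge.

{"fn": "carry_out", "kwargs": {
  "targets": [
    {"dp": [0, 0, -60], "yaw": 0},
    {"dp": [0, 0, -120], "yaw": 0},
    {"dp": [0, 0, -120], "yaw": 0}
  ],
  "fingers": 1
}}

```text
clock: 11.25
eef_pos: [307.0, 291.5, 104.9]
tcp_rot: [3.135, 0.005, 2.984]
contact_force: [-0.3, -0.4, -0.0]
opening: 0.998
grasp_force: 0.0
```

```bash
python3 - <<'E'
from h import *
print(r.sense()["eef_pos"],move(450.7,307.5,90,87))
E
```

```text
[306.97497795 291.52182738 104.94729208] (array([-139.5,   38.3,   14.9]), np.float64(84.0))
```

{"fn": "carry_out", "kwargs": {
  "targets": [
    {"dp": [-45, 13, 0], "yaw": 84},
    {"dp": [-90, 26, 0], "yaw": 84},
    {"dp": [-139, 38, 10], "yaw": 84},
    {"dp": [-139, 38, 10], "yaw": 84},
    {"dp": [-139, 38, 10], "yaw": 84},
    {"dp": [-139, 38, 10], "yaw": 84},
    {"dp": [-139, 38, 10], "yaw": 84},
    {"dp": [-139, 38, 10], "yaw": 84},
    {"dp": [-139, 38, 10], "yaw": 84},
    {"dp": [-139, 38, 10], "yaw": 84}
  ]
}}

```text
clock: 12.5
eef_pos: [447.6, 304.9, 90.5]
tcp_rot: [-3.141, 0.001, 1.522]
contact_force: [0.6, -0.0, -0.9]
opening: 0.999
grasp_force: 0.0
```

```bash
python3 - <<'E'
from h import *
print(r.sense()["eef_pos"],move(450.7,307.5,11,87))
E
```

```text
[447.60137794 304.93740633  90.49131174] (array([ 2.7,  3. , 79.5]), np.float64(0.2))
```

{"fn": "carry_out", "kwargs": {
  "targets": [
    {"dp": [2.7, 3, 40], "yaw": 0},
    {"dp": [2.7, 3, 70], "yaw": 0},
    {"dp": [2.7, 3, 79.5], "yaw": 0},
    {"dp": [2.7, 3, 79.5], "yaw": 0},
    {"dp": [2.7, 3, 79.5], "yaw": 0}
  ]
}}

```text
clock: 13.12
eef_pos: [451.8, 308.1, 12.6]
tcp_rot: [3.14, -0.001, 1.519]
contact_force: [0.2, -0.7, 0.5]
opening: 0.998
grasp_force: 0.0
```

{"fn": "carry_out", "kwargs": {
  "targets": [
    {"dp": [0, 0, 0], "yaw": 0},
    {"dp": [0, 0, 0], "yaw": 0},
    {"dp": [0, 0, 0], "yaw": 0},
    {"dp": [0, 0, 0], "yaw": 0},
    {"dp": [0, 0, 0], "yaw": 0},
    {"dp": [0, 0, 0], "yaw": 0}
  ],
  "fingers": -1,
  "grip_force": 25
}}

```text
clock: 13.88
eef_pos: [451.3, 308.4, 12.5]
tcp_rot: [3.141, -0.001, 1.518]
contact_force: [-3.3, 2.2, 8.0]
opening: 0.496
grasp_force: 24.3
```

{"fn": "carry_out", "kwargs": {
  "targets": [
    {"dp": [-2, 0, -2.5], "yaw": 0},
    {"dp": [-4.5, 0, -4.5], "yaw": 0},
    {"dp": [-7.6, 0, -7], "yaw": 0},
    {"dp": [-12, 0, -9.7], "yaw": 0},
    {"dp": [-16.6, 0, -12.2], "yaw": 0},
    {"dp": [-21, 0, -14], "yaw": 0},
    {"dp": [-25.6, 0, -15.3], "yaw": 0}
  ]
}}

```text
clock: 14.75
eef_pos: [449.7, 281.8, 27.0]
tcp_rot: [3.142, -0.0, 1.518]
contact_force: [-0.7, 1.6, 1.0]
opening: -0.001
grasp_force: 1.3
```

```bash
python3 - <<'E'
from h import *
t=r.grab_frame("top");s=r.grab_frame("side")
f=lambda a,x,y,w,h:cv2.resize(a[y:y+h,x:x+w,::-1],(400,300),interpolation=cv2.INTER_CUBIC)
cv2.imwrite("pics/tilt.png",np.hstack([f(t,180,235,60,45),f(s,190,170,60,45)]))
E
```

```text
(no output)
```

View pics/tilt.png

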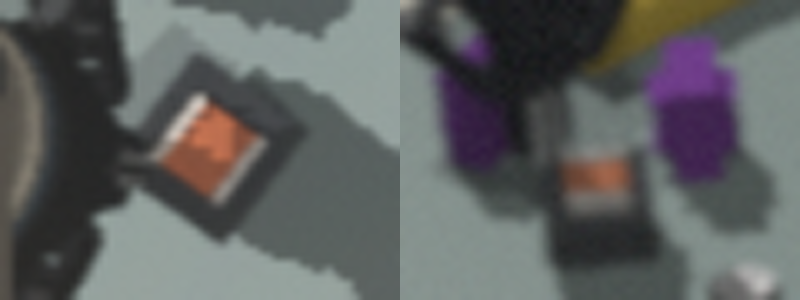

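The picture shows that the pinch slid off and only yawed the part. It is still copper-up at left-panel (212,150), with the former +y end now at the upper left. Backing off and measuring its pose with image code.

{"fn": "carry_out", "kwargs": {
  "targets": [
    {"dp": [20, 0, -40], "yaw": 0},
    {"dp": [20, 0, -100], "yaw": 0},
    {"dp": [20, 60, -130], "yaw": 0},
    {"dp": [20, 60, -130], "yaw": 0},
    {"dp": [0, -60, -130], "yaw": 0},
    {"dp": [0, -120, -130], "yaw": 0},
    {"dp": [0, -150, -130], "yaw": 0},
    {"dp": [0, -150, -130], "yaw": 0},
    {"dp": [0, -150, -130], "yaw": 0}
  ],
  "fingers": 1,
  "grip_force": 20
}}

```text
clock: 15.98
eef_pos: [297.7, 288.9, 156.1]
tcp_rot: [-3.14, 0.002, 1.52]
contact_force: [1.9, -0.3, 0.4]
opening: 0.997
grasp_force: 0.0
```

```bash
cat >> h.py <<'E'
def copper(z=42):
    t=np.mean([r.grab_frame("top") for _ in range(2)],0).astype(np.float32)[235:290,180:250]
    t=cv2.resize(t,None,fx=8,fy=8,interpolation=cv2.INTER_CUBIC)
    m=((t[:,:,0]>1.35*t[:,:,2])&(t[:,:,0]>1.25*t[:,:,1])&(t[:,:,0]>70)).astype(np.uint8)
    cs=cv2.findContours(m,cv2.RETR_EXTERNAL,cv2.CHAIN_APPROX_NONE)[0]
    if not cs: return None
    c=max(cs,key=cv2.contourArea)[:,0]
    w=np.array([px2w("top",180+(u+.5)/8-.5,235+(v+.5)/8-.5,z)[:2] for u,v in c],np.float32)
    return cv2.minAreaRect(w)
E
python3 - <<'E'
from h import *
b=copper(); print(b, cv2.boxPoints(b).round().tolist(), r.sense()["eef_pos"])
E
```

```text
((462.0262145996094, 260.5845642089844), (21.507837295532227, 30.035255432128906), 59.07926559448242) [[444.0, 259.0], [469.0, 244.0], [480.0, 262.0], [455.0, 278.0]] [300.15954331 289.93625784 156.63579611]
```

```bash
python3 - <<'E'
from h import *
print(move(477,285.4,90,59))
E
```

```text
(array([  4.6, 176.8,  66.6]), np.float64(28.0))
```

{"fn": "carry_out", "kwargs": {
  "targets": [
    {"dp": [4.6, 60, 20], "yaw": 28},
    {"dp": [4.6, 120, 40], "yaw": 28},
    {"dp": [4.6, 177, 66], "yaw": 28},
    {"dp": [4.6, 177, 66], "yaw": 28},
    {"dp": [4.6, 177, 66], "yaw": 28},
    {"dp": [4.6, 177, 66], "yaw": 28}
  ],
  "fingers": 0.32
}}

```text
clock: 16.82
eef_pos: [476.3, 285.2, 91.3]
tcp_rot: [-3.142, 0.0, 1.03]
contact_force: [-0.1, 0.4, -0.1]
opening: 0.659
grasp_force: 0.0
```

```bash
python3 - <<'E'
from h import *
print(r.sense()["eef_pos"],move(477,285.4,7,59))
E
```

```text
[476.31767662 285.2484628   91.25365799] (array([ 0.5,  0.5, 84.3]), np.float64(0.0))
```

{"fn": "carry_out", "kwargs": {
  "targets": [
    {"dp": [0.5, 0.5, 40], "yaw": 0},
    {"dp": [0.5, 0.5, 70], "yaw": 0},
    {"dp": [0.5, 0.5, 84], "yaw": 0},
    {"dp": [0.5, 0.5, 84], "yaw": 0},
    {"dp": [0.5, 0.5, 84], "yaw": 0}
  ]
}}

```text
clock: 17.45
eef_pos: [478.2, 286.0, 8.1]
tcp_rot: [3.141, -0.002, 1.03]
contact_force: [0.2, 1.0, 0.5]
opening: 0.659
grasp_force: 0.0
```

{"fn": "carry_out", "kwargs": {
  "targets": [
    {"dp": [0, 0, 0], "yaw": 0},
    {"dp": [0, 0, 0], "yaw": 0},
    {"dp": [0, 0, 0], "yaw": 0},
    {"dp": [0, 0, 0], "yaw": 0}
  ],
  "fingers": -1,
  "grip_force": 20
}}

```text
clock: 17.95
eef_pos: [478.5, 286.3, 8.2]
tcp_rot: [3.141, -0.002, 1.03]
contact_force: [-1.4, 1.9, 6.6]
opening: 0.565
grasp_force: 20.0
```

{"fn": "carry_out", "kwargs": {
  "targets": [
    {"dp": [0, 0, -10], "yaw": 0},
    {"dp": [0, 0, -20], "yaw": 0},
    {"dp": [0, 0, -32], "yaw": 0},
    {"dp": [0, 0, -32], "yaw": 0}
  ]
}}

```text
clock: 18.45
eef_pos: [478.4, 285.9, 40.2]
tcp_rot: [3.141, -0.002, 1.03]
contact_force: [0.2, 0.3, -2.2]
opening: 0.567
grasp_force: 21.1
```

```bash
python3 - <<'E'
from h import *
print(copper(60))
E
```

```text
((461.706787109375, 260.1976318359375), (22.593778610229492, 30.551210403442383), 57.45281219482422)
```

It's held this time, still horizontal. A few vertical jerks may make it swing down in the light pinch.

{"fn": "carry_out", "kwargs": {
  "targets": [
    {"dp": [0, 0, -60], "yaw": 0},
    {"dp": [0, 0, -60], "yaw": 0},
    {"dp": [0, 0, -15], "yaw": 0},
    {"dp": [0, 0, -60], "yaw": 0},
    {"dp": [0, 0, -15], "yaw": 0},
    {"dp": [0, 0, -60], "yaw": 0},
    {"dp": [0, 0, -15], "yaw": 0},
    {"dp": [0, 0, -60], "yaw": 0},
    {"dp": [0, 0, -60], "yaw": 0}
  ]
}}

```text
clock: 19.68
eef_pos: [478.5, 285.9, 99.2]
tcp_rot: [3.141, -0.001, 1.03]
contact_force: [0.4, 0.1, -3.5]
opening: 0.529
grasp_force: 21.0
```

```bash
python3 - <<'E'
from h import *
print(copper(110))
E
```

```text
((465.63818359375, 263.1640930175781), (10.226197242736816, 28.842514038085938), 54.81401443481445)
```

It has swung to about 60°: the copper now looks 10 mm wide where it was 21. Lowering it onto the bench to finish the turn.

{"fn": "carry_out", "kwargs": {
  "targets": [
    {"dp": [0, 0, 25], "yaw": 0},
    {"dp": [0, 0, 45], "yaw": 0},
    {"dp": [0, 0, 58], "yaw": 0},
    {"dp": [0, 0, 58], "yaw": 0}
  ]
}}

```text
clock: 20.27
eef_pos: [476.7, 285.0, 39.7]
tcp_rot: [-3.141, 0.002, 1.03]
contact_force: [0.7, 0.4, -2.8]
opening: 0.532
grasp_force: 25.8
```

{"fn": "carry_out", "kwargs": {
  "targets": [
    {"dp": [0, 0, 2], "yaw": 0},
    {"dp": [0, 0, 4], "yaw": 0},
    {"dp": [0, 0, 6], "yaw": 0}
  ]
}}

```text
clock: 20.65
eef_pos: [477.9, 285.6, 35.2]
tcp_rot: [3.141, -0.001, 1.03]
contact_force: [0.3, -0.5, -2.4]
opening: 0.525
grasp_force: 25.8
```

```bash
python3 - <<'E'
from h import *
print(copper(42))
E
```

```text
((464.8966979980469, 263.35992431640625), (11.675658226013184, 29.248367309570312), 56.0490837097168)
```

{"fn": "carry_out", "kwargs": {
  "targets": [
    {"dp": [0, 0, 2], "yaw": 0},
    {"dp": [0, 0, 4], "yaw": 0},
    {"dp": [0, 0, 4], "yaw": 0}
  ]
}}

```text
clock: 21.12
eef_pos: [479.6, 287.6, 33.4]
tcp_rot: [3.14, -0.005, 1.029]
contact_force: [-3.7, 4.0, 19.4]
opening: 0.53
grasp_force: 38.0
```

{"fn": "carry_out", "kwargs": {
  "targets": [
    {"dp": [0, 0, 2], "yaw": 0},
    {"dp": [0, 0, 3], "yaw": 0},
    {"dp": [0, 0, 3], "yaw": 0}
  ]
}}

```text
clock: 21.5
eef_pos: [481.5, 289.8, 32.6]
tcp_rot: [3.139, -0.01, 1.029]
contact_force: [-6.5, 9.6, 37.2]
opening: 0.531
grasp_force: 43.4
```

{"fn": "carry_out", "kwargs": {
  "targets": [
    {"dp": [-4, 0, -2], "yaw": 0},
    {"dp": [-8, 0, -3], "yaw": 0},
    {"dp": [-12, 0, -3], "yaw": 0},
    {"dp": [-16, 0, -2], "yaw": 0},
    {"dp": [-16, 0, -2], "yaw": 0}
  ]
}}

```text
clock: 22.12
eef_pos: [469.7, 272.8, 32.1]
tcp_rot: [-3.141, -0.002, 1.029]
contact_force: [-8.8, 2.2, 23.7]
opening: 0.53
grasp_force: 43.2
```

```bash
python3 - <<'E'
from h import *
print(copper(42))
E
```

```text
((459.8785705566406, 253.25076293945312), (5.1757283210754395, 26.93183708190918), 57.559112548828125)
```

The copper's apparent width now matches an upright part seen from this camera. I'm relieving the press, then opening and measuring.

{"fn": "carry_out", "kwargs": {
  "targets": [
    {"dp": [-1, 0, -2], "yaw": 0},
    {"dp": [-2, 0, -3], "yaw": 0},
    {"dp": [-2, 0, -3], "yaw": 0}
  ]
}}

```text
clock: 22.6
eef_pos: [468.5, 270.0, 33.0]
tcp_rot: [3.141, -0.0, 1.03]
contact_force: [-0.5, 0.0, 2.9]
opening: 0.528
grasp_force: 33.8
```

{"fn": "carry_out", "kwargs": {
  "targets": [
    {"dp": [0, 0, 0], "yaw": 0},
    {"dp": [0, 0, 0], "yaw": 0},
    {"dp": [0, 0, -40], "yaw": 0},
    {"dp": [0, 0, -100], "yaw": 0},
    {"dp": [0, -60, -130], "yaw": 0},
    {"dp": [0, -120, -130], "yaw": 0},
    {"dp": [0, -160, -130], "yaw": 0},
    {"dp": [0, -160, -130], "yaw": 0}
  ],
  "fingers": 0.4
}}

```text
clock: 23.6
eef_pos: [329.1, 353.3, 162.9]
tcp_rot: [-3.141, 0.0, 1.033]
contact_force: [0.3, 0.5, -0.3]
opening: 0.702
grasp_force: 0.0
```

```bash
python3 - <<'E'
from h import *
print(copper(42),r.sense()["eef_pos"])
t=r.grab_frame("top");s=r.grab_frame("side")
f=lambda a,x,y,w,h:cv2.resize(a[y:y+h,x:x+w,::-1],(400,300),interpolation=cv2.INTER_CUBIC)
cv2.imwrite("pics/up.png",np.hstack([f(t,185,240,48,36),f(s,195,180,48,36)]))
E
```

```text
((463.9793701171875, 238.8805389404297), (1.0146400928497314, 3.609025001525879), 74.60401153564453) [331.22893278 352.52947296 162.89376006]
```

View pics/up.png

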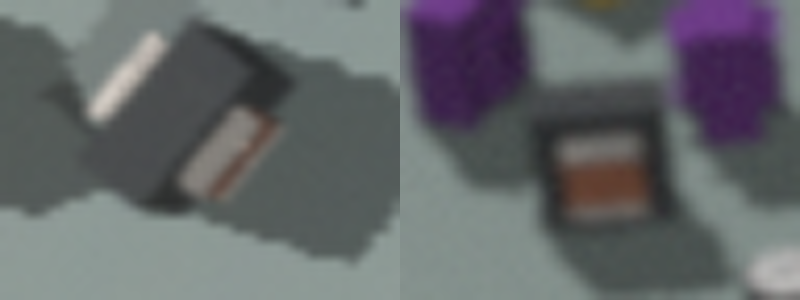

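The picture shows the transformer upright again, frame top centred at left-panel (171,113), with both winding sides free for gripping.

```bash
python3 - <<'E'
from h import *
Q=lambda x,y,z=50: px2w("top",185+(x+.5)/8.333-.5,240+(y+.5)/8.333-.5,z)
print(Q(171,113))
for a,b in(((82,155),(195,22)),((148,205),(262,70))):
    v=Q(*b)-Q(*a);print(np.degrees(np.arctan2(v[1],v[0])),np.linalg.norm(v))
print("flange L ctr",Q(128,78,40),"R",Q(215,150,40))
print(move(*Q(171,113)[:2],90,-36))
E
```

```text
[466.57134052 264.08852471  50.        ]
-34.52704064242043 48.11040718682926
-34.58012862986043 48.57369667602481
flange L ctr [476.03837361 280.65300703  40.        ] R [457.3697634  253.07065393  40.        ]
(array([ -6. , 160.7,  72.8]), np.float64(-85.0))
```

{"fn": "carry_out", "kwargs": {
  "targets": [
    {"dp": [0, 40, 0], "yaw": -86},
    {"dp": [0, 100, 0], "yaw": -86},
    {"dp": [-6, 160, 30], "yaw": -86},
    {"dp": [-6, 160, 50], "yaw": -86},
    {"dp": [-6, 160, 50], "yaw": -86},
    {"dp": [-6, 160, 50], "yaw": -86},
    {"dp": [-6, 160, 50], "yaw": -86},
    {"dp": [-6, 160, 50], "yaw": -86},
    {"dp": [-6, 160, 50], "yaw": -86},
    {"dp": [-6, 160, 50], "yaw": -86}
  ],
  "fingers": 1
}}

```text
clock: 25.05
eef_pos: [465.7, 264.3, 112.7]
tcp_rot: [-3.141, -0.0, 2.526]
contact_force: [-0.4, 0.0, -0.4]
opening: 1.001
grasp_force: 0.0
```

```bash
python3 - <<'E'
from h import *
print(r.sense()["eef_pos"],move(466.6,265,-9,145.5))
E
```

```text
[465.67564875 264.34083804 112.73219374] (array([ -0.4,   1.1, 121.7]), np.float64(-0.8))
```

{"fn": "carry_out", "kwargs": {
  "targets": [
    {"dp": [-0.4, 1, 50], "yaw": -0.8},
    {"dp": [-0.4, 1, 85], "yaw": -0.8},
    {"dp": [-0.4, 1, 110], "yaw": -0.8},
    {"dp": [-0.4, 1, 121], "yaw": -0.8},
    {"dp": [-0.4, 1, 121], "yaw": -0.8}
  ]
}}

```text
clock: 25.68
eef_pos: [466.0, 265.2, -8.4]
tcp_rot: [-3.141, -0.0, 2.543]
contact_force: [-0.5, -0.3, -0.1]
opening: 0.997
grasp_force: 0.0
```

{"fn": "carry_out", "kwargs": {
  "targets": [
    {"dp": [0, 0, 0], "yaw": 0},
    {"dp": [0, 0, 0], "yaw": 0},
    {"dp": [0, 0, 0], "yaw": 0},
    {"dp": [0, 0, 0], "yaw": 0},
    {"dp": [0, 0, 0], "yaw": 0},
    {"dp": [0, 0, 0], "yaw": 0}
  ],
  "fingers": -1,
  "grip_force": 50
}}

```text
clock: 26.42
eef_pos: [466.8, 265.8, -7.1]
tcp_rot: [3.14, 0.001, 2.545]
contact_force: [-0.9, -0.6, 6.4]
opening: 0.487
grasp_force: 51.1
```

{"fn": "carry_out", "kwargs": {
  "targets": [
    {"dp": [0, 0, -10], "yaw": 0},
    {"dp": [0, 0, -30], "yaw": 0},
    {"dp": [0, 0, -70], "yaw": 0},
    {"dp": [0, 0, -105], "yaw": 0},
    {"dp": [0, 0, -105], "yaw": 0}
  ]
}}

```text
clock: 27.05
eef_pos: [467.8, 266.4, 99.8]
tcp_rot: [3.137, 0.002, 2.545]
contact_force: [0.7, 0.0, -2.8]
opening: 0.484
grasp_force: 51.4
```

```bash
python3 - <<'E'
from h import *
print(r.sense()["eef_pos"],move(620.4,-159.2,95,187.2))
E
```

```text
[467.82669769 266.44759931  99.84415033] (array([-365.5, -266.3,    4.8]), np.float64(-41.4))
```

Held this time (2.8 N). Carrying it to the square tray.

{"fn": "carry_out", "kwargs": {
  "targets": [
    {"dp": [-30, -22, 0], "yaw": -5},
    {"dp": [-70, -51, 0], "yaw": -10},
    {"dp": [-110, -80, 0], "yaw": -15},
    {"dp": [-150, -109, 0], "yaw": -20},
    {"dp": [-190, -138, 0], "yaw": -25},
    {"dp": [-230, -167, 0], "yaw": -30},
    {"dp": [-270, -197, 0], "yaw": -35},
    {"dp": [-310, -226, 0], "yaw": -41},
    {"dp": [-345, -251, 0], "yaw": -41.4},
    {"dp": [-365, -266, 0], "yaw": -41.4},
    {"dp": [-365, -266, 0], "yaw": -41.4},
    {"dp": [-365, -266, 0], "yaw": -41.4}
  ]
}}

```text
clock: 28.55
eef_pos: [617.6, -158.7, 96.1]
tcp_rot: [3.141, -0.002, -3.016]
contact_force: [0.2, 0.2, -2.5]
opening: 0.481
grasp_force: 51.4
```

```bash
python3 - <<'E'
from h import *
s=r.sense();print(s["eef_pos"],s["opening"],move(620.4,-159.2,-3,187.2))
E
```

```text
[ 617.59443669 -158.69217476   96.11954785] 0.4810445186835136 (array([-2.7, -0.9, 99.1]), np.float64(-0.0))
```

{"fn": "carry_out", "kwargs": {
  "targets": [
    {"dp": [-2.7, -0.9, 40], "yaw": 0},
    {"dp": [-2.7, -0.9, 70], "yaw": 0},
    {"dp": [-2.7, -0.9, 85], "yaw": 0},
    {"dp": [-2.7, -0.9, 92], "yaw": 0},
    {"dp": [-2.7, -0.9, 92], "yaw": 0}
  ]
}}

```text
clock: 29.18
eef_pos: [621.5, -160.0, 5.2]
tcp_rot: [-3.141, 0.0, -3.016]
contact_force: [-0.5, -0.3, -2.8]
opening: 0.481
grasp_force: 51.4
```

{"fn": "carry_out", "kwargs": {
  "targets": [
    {"dp": [0, 0, 2], "yaw": 0},
    {"dp": [0, 0, 4], "yaw": 0},
    {"dp": [0, 0, 4], "yaw": 0}
  ]
}}

```text
clock: 29.55
eef_pos: [621.3, -160.3, 1.1]
tcp_rot: [-3.142, 0.0, -3.016]
contact_force: [0.1, -0.1, -1.4]
opening: 0.485
grasp_force: 51.4
```

{"fn": "carry_out", "kwargs": {
  "targets": [
    {"dp": [0, 0, 1], "yaw": 0},
    {"dp": [0, 0, 2], "yaw": 0},
    {"dp": [0, 0, 2], "yaw": 0}
  ]
}}

```text
clock: 29.92
eef_pos: [621.2, -160.3, -1.2]
tcp_rot: [3.142, -0.0, -3.016]
contact_force: [0.4, 1.2, -2.4]
opening: 0.486
grasp_force: 51.4
```

{"fn": "carry_out", "kwargs": {
  "targets": [
    {"dp": [0, 0, 1], "yaw": 0},
    {"dp": [0, 0, 2], "yaw": 0},
    {"dp": [0, 0, 2], "yaw": 0}
  ]
}}

```text
clock: 30.3
eef_pos: [621.4, -160.3, -2.1]
tcp_rot: [-3.142, 0.0, -3.016]
contact_force: [-3.7, 1.2, 9.1]
opening: 0.482
grasp_force: 52.8
```

{"fn": "carry_out", "kwargs": {
  "targets": [
    {"dp": [0, 0, 0], "yaw": 0},
    {"dp": [0, 0, 0], "yaw": 0},
    {"dp": [0, 0, 0], "yaw": 0},
    {"dp": [0, 0, -50], "yaw": 0},
    {"dp": [0, 0, -110], "yaw": 0},
    {"dp": [0, 0, -110], "yaw": 0}
  ],
  "fingers": 0.6
}}

```text
clock: 31.05
eef_pos: [624.8, -161.2, 112.0]
tcp_rot: [-3.138, 0.008, -3.016]
contact_force: [0.4, -0.4, -0.2]
opening: 0.799
grasp_force: 0.0
```

```bash
python3 - <<'E'
from h import *
print(r.sense()["eef_pos"],move(450.6,130.2,95,187.2))
E
```

```text
[ 624.82912039 -161.16054493  112.02786278] (array([136.3, 310.9,  17. ]), np.float64(0.0))
```

{"fn": "carry_out", "kwargs": {
  "targets": [
    {"dp": [22, 52, 5], "yaw": 0},
    {"dp": [44, 104, 5], "yaw": 0},
    {"dp": [66, 156, 5], "yaw": 0},
    {"dp": [88, 208, 5], "yaw": 0},
    {"dp": [110, 260, 5], "yaw": 0},
    {"dp": [133, 310, 10], "yaw": 0},
    {"dp": [133, 310, 10], "yaw": 0},
    {"dp": [133, 310, 10], "yaw": 0}
  ]
}}

```text
clock: 32.05
eef_pos: [450.5, 130.7, 96.6]
tcp_rot: [-3.141, -0.0, -3.015]
contact_force: [-0.9, -0.6, 0.2]
opening: 0.801
grasp_force: 0.0
```

```bash
python3 - <<'E'
from h import *
print(r.sense()["eef_pos"],move(450.6,130.2,-6,187.2))
E
```

```text
[450.54953732 130.68357934  96.58126235] (array([  0. ,  -0.5, 102.6]), np.float64(0.1))
```

{"fn": "carry_out", "kwargs": {
  "targets": [
    {"dp": [0, -0.5, 40], "yaw": 0},
    {"dp": [0, -0.5, 75], "yaw": 0},
    {"dp": [0, -0.5, 95], "yaw": 0},
    {"dp": [0, -0.5, 102], "yaw": 0},
    {"dp": [0, -0.5, 102], "yaw": 0}
  ]
}}

```text
clock: 32.67
eef_pos: [450.9, 129.5, -5.3]
tcp_rot: [-3.141, -0.0, -3.017]
contact_force: [0.3, -0.3, 0.5]
opening: 0.801
grasp_force: 0.0
```

{"fn": "carry_out", "kwargs": {
  "targets": [
    {"dp": [0, 0, 0], "yaw": 0},
    {"dp": [0, 0, 0], "yaw": 0},
    {"dp": [0, 0, 0], "yaw": 0},
    {"dp": [0, 0, 0], "yaw": 0},
    {"dp": [0, 0, 0], "yaw": 0},
    {"dp": [0, 0, 0], "yaw": 0}
  ],
  "fingers": -1,
  "grip_force": 35
}}

```text
clock: 33.42
eef_pos: [451.2, 130.3, -4.3]
tcp_rot: [-3.142, 0.001, -3.016]
contact_force: [0.3, -1.6, 5.5]
opening: 0.342
grasp_force: 34.1
```

{"fn": "carry_out", "kwargs": {
  "targets": [
    {"dp": [0, 0, -10], "yaw": 0},
    {"dp": [0, 0, -30], "yaw": 0},
    {"dp": [0, 0, -70], "yaw": 0},
    {"dp": [0, 0, -105], "yaw": 0},
    {"dp": [0, 0, -105], "yaw": 0},
    {"dp": [0, 0, -105], "yaw": 0}
  ]
}}

```text
clock: 34.17
eef_pos: [450.3, 130.1, 100.0]
tcp_rot: [3.142, 0.0, -3.016]
contact_force: [1.3, 0.4, -0.8]
opening: 0.34
grasp_force: 34.7
```

```bash
python3 - <<'E'
from h import *
print(r.sense()["eef_pos"],move(719.6,-146.6,95,187.2))
E
```

```text
[450.29000713 130.12781214  99.95123395] (array([-232.5, -308.3,    5. ]), np.float64(0.0))
```

{"fn": "carry_out", "kwargs": {
  "targets": [
    {"dp": [-25, -33, 0], "yaw": 0},
    {"dp": [-60, -80, 0], "yaw": 0},
    {"dp": [-95, -126, 0], "yaw": 0},
    {"dp": [-130, -173, 0], "yaw": 0},
    {"dp": [-165, -219, 0], "yaw": 0},
    {"dp": [-200, -265, 0], "yaw": 0},
    {"dp": [-222, -295, 0], "yaw": 0},
    {"dp": [-232, -308, 0], "yaw": 0},
    {"dp": [-232, -308, 0], "yaw": 0},
    {"dp": [-232, -308, 0], "yaw": 0}
  ]
}}

```text
clock: 35.42
eef_pos: [718.1, -145.0, 99.2]
tcp_rot: [3.141, -0.002, -3.015]
contact_force: [-0.3, 0.1, 0.1]
opening: 0.343
grasp_force: 34.8
```

```bash
python3 - <<'E'
from h import *
print(r.sense()["eef_pos"],move(719.6,-146.6,4,187.2))
E
```

```text
[ 718.05040175 -145.01628223   99.22734863] (array([-1.3, -1.8, 95.2]), np.float64(0.0))
```

{"fn": "carry_out", "kwargs": {
  "targets": [
    {"dp": [-1.3, -1.8, 40], "yaw": 0},
    {"dp": [-1.3, -1.8, 70], "yaw": 0},
    {"dp": [-1.3, -1.8, 88], "yaw": 0},
    {"dp": [-1.3, -1.8, 95], "yaw": 0},
    {"dp": [-1.3, -1.8, 95], "yaw": 0}
  ]
}}

```text
clock: 36.05
eef_pos: [721.0, -147.7, 5.3]
tcp_rot: [-3.141, 0.0, -3.016]
contact_force: [0.6, -0.3, -1.0]
opening: 0.34
grasp_force: 34.8
```

{"fn": "carry_out", "kwargs": {
  "targets": [
    {"dp": [0, 0, 1], "yaw": 0},
    {"dp": [0, 0, 3], "yaw": 0},
    {"dp": [0, 0, 3], "yaw": 0}
  ]
}}

```text
clock: 36.42
eef_pos: [721.0, -148.0, 2.2]
tcp_rot: [-3.141, 0.0, -3.016]
contact_force: [1.2, 0.7, 0.3]
opening: 0.342
grasp_force: 34.8
```

{"fn": "carry_out", "kwargs": {
  "targets": [
    {"dp": [0, 0, 1], "yaw": 0},
    {"dp": [0, 0, 2], "yaw": 0},
    {"dp": [0, 0, 2], "yaw": 0}
  ]
}}

```text
clock: 36.8
eef_pos: [721.0, -148.0, 0.8]
tcp_rot: [-3.141, 0.0, -3.016]
contact_force: [-3.4, 0.6, 6.7]
opening: 0.337
grasp_force: 35.5
```

{"fn": "carry_out", "kwargs": {
  "targets": [
    {"dp": [0, 0, 0], "yaw": 0},
    {"dp": [0, 0, 0], "yaw": 0},
    {"dp": [0, 0, 0], "yaw": 0},
    {"dp": [0, 0, -50], "yaw": 0},
    {"dp": [0, 0, -110], "yaw": 0},
    {"dp": [0, 0, -110], "yaw": 0},
    {"dp": [0, 0, -110], "yaw": 0}
  ],
  "fingers": 0.4
}}

```text
clock: 37.67
eef_pos: [720.6, -147.9, 109.7]
tcp_rot: [3.142, -0.0, -3.016]
contact_force: [-0.1, 0.1, -0.7]
opening: 0.701
grasp_force: 0.0
```

```bash
python3 - <<'E'
from h import *
print(r.sense()["eef_pos"],move(473.1,-263.5,95,203.6))
E
```

```text
[ 720.57356564 -147.87880053  109.70497539] (array([260. , -83.7,  14.7]), np.float64(-16.4))
```

{"fn": "carry_out", "kwargs": {
  "targets": [
    {"dp": [50, -16, 0], "yaw": -4},
    {"dp": [100, -32, 0], "yaw": -8},
    {"dp": [150, -48, 0], "yaw": -12},
    {"dp": [200, -64, 0], "yaw": -16.4},
    {"dp": [260, -84, 10], "yaw": -16.4},
    {"dp": [260, -84, 10], "yaw": -16.4},
    {"dp": [260, -84, 10], "yaw": -16.4}
  ],
  "fingers": 0.6
}}

```text
clock: 38.55
eef_pos: [473.0, -263.8, 99.0]
tcp_rot: [3.14, -0.001, -2.731]
contact_force: [-0.5, 0.1, -0.0]
opening: 0.801
grasp_force: 0.0
```

```bash
python3 - <<'E'
from h import *
print(r.sense()["eef_pos"],move(473.1,-263.5,-6,203.6))
E
```

```text
[ 472.96847663 -263.80157531   98.95624671] (array([ -0.2,   0.2, 105. ]), np.float64(-0.1))
```

{"fn": "carry_out", "kwargs": {
  "targets": [
    {"dp": [0, 0, 40], "yaw": 0},
    {"dp": [0, 0, 75], "yaw": 0},
    {"dp": [0, 0, 97], "yaw": 0},
    {"dp": [0, 0, 105], "yaw": 0},
    {"dp": [0, 0, 105], "yaw": 0}
  ]
}}

```text
clock: 39.17
eef_pos: [474.0, -263.4, -5.5]
tcp_rot: [3.141, -0.0, -2.729]
contact_force: [0.3, 0.5, -0.1]
opening: 0.797
grasp_force: 0.0
```

{"fn": "carry_out", "kwargs": {
  "targets": [
    {"dp": [0, 0, 0], "yaw": 0},
    {"dp": [0, 0, 0], "yaw": 0},
    {"dp": [0, 0, 0], "yaw": 0},
    {"dp": [0, 0, 0], "yaw": 0},
    {"dp": [0, 0, 0], "yaw": 0},
    {"dp": [0, 0, 0], "yaw": 0}
  ],
  "fingers": -1,
  "grip_force": 35
}}

```text
clock: 39.92
eef_pos: [474.0, -264.2, -4.1]
tcp_rot: [-3.14, 0.001, -2.73]
contact_force: [-1.2, 1.8, 6.8]
opening: 0.34
grasp_force: 35.0
```

{"fn": "carry_out", "kwargs": {
  "targets": [
    {"dp": [0, 0, -10], "yaw": 0},
    {"dp": [0, 0, -30], "yaw": 0},
    {"dp": [0, 0, -70], "yaw": 0},
    {"dp": [0, 0, -105], "yaw": 0},
    {"dp": [0, 0, -105], "yaw": 0},
    {"dp": [0, 0, -105], "yaw": 0}
  ]
}}

```text
clock: 40.67
eef_pos: [473.0, -263.7, 99.8]
tcp_rot: [3.141, -0.0, -2.73]
contact_force: [-0.7, 0.3, -1.6]
opening: 0.338
grasp_force: 35.2
```

```bash
python3 - <<'E'
from h import *
print(r.sense()["eef_pos"],move(592.2,171.8,95,179.7))
E
```

```text
[ 473.01240405 -263.72302266   99.76409205] (array([-283.6,  351.4,    4.8]), np.float64(23.9))
```

{"fn": "carry_out", "kwargs": {
  "targets": [
    {"dp": [-22, 27, 0], "yaw": 2},
    {"dp": [-54, 67, 0], "yaw": 5},
    {"dp": [-88, 109, 0], "yaw": 8},
    {"dp": [-122, 151, 0], "yaw": 11},
    {"dp": [-156, 193, 0], "yaw": 14},
    {"dp": [-190, 235, 0], "yaw": 17},
    {"dp": [-224, 277, 0], "yaw": 20},
    {"dp": [-254, 315, 0], "yaw": 23.9},
    {"dp": [-275, 340, 0], "yaw": 23.9},
    {"dp": [-284, 351, 0], "yaw": 23.9},
    {"dp": [-284, 351, 0], "yaw": 23.9},
    {"dp": [-284, 351, 0], "yaw": 23.9}
  ]
}}

```text
clock: 42.18
eef_pos: [592.4, 170.2, 99.3]
tcp_rot: [-3.141, -0.001, 3.136]
contact_force: [0.3, -0.6, -1.6]
opening: 0.345
grasp_force: 35.2
```

```bash
python3 - <<'E'
from h import *
print(r.sense()["eef_pos"],move(592.2,171.8,5,179.7))
E
```

```text
[592.40725601 170.19048723  99.29219086] (array([ 0.2,  1.6, 94.3]), np.float64(-0.0))
```

{"fn": "carry_out", "kwargs": {
  "targets": [
    {"dp": [0, 1.6, 40], "yaw": 0},
    {"dp": [0, 1.6, 70], "yaw": 0},
    {"dp": [0, 1.6, 88], "yaw": 0},
    {"dp": [0, 1.6, 95], "yaw": 0},
    {"dp": [0, 1.6, 95], "yaw": 0}
  ]
}}

```text
clock: 42.8
eef_pos: [593.4, 172.8, 5.1]
tcp_rot: [3.142, 0.0, 3.136]
contact_force: [0.5, -0.2, -0.8]
opening: 0.346
grasp_force: 35.2
```

{"fn": "carry_out", "kwargs": {
  "targets": [
    {"dp": [0, 0, 1], "yaw": 0},
    {"dp": [0, 0, 3], "yaw": 0},
    {"dp": [0, 0, 3], "yaw": 0}
  ]
}}

```text
clock: 43.18
eef_pos: [593.3, 173.2, 2.2]
tcp_rot: [3.141, 0.0, 3.136]
contact_force: [0.4, -0.9, -1.4]
opening: 0.343
grasp_force: 35.2
```

{"fn": "carry_out", "kwargs": {
  "targets": [
    {"dp": [0, 0, 1], "yaw": 0},
    {"dp": [0, 0, 2], "yaw": 0},
    {"dp": [0, 0, 2], "yaw": 0}
  ]
}}

```text
clock: 43.55
eef_pos: [593.3, 173.1, 0.9]
tcp_rot: [3.142, 0.0, 3.136]
contact_force: [-4.0, -0.8, 9.2]
opening: 0.346
grasp_force: 36.2
```

Contact; releasing, then on to the large capacitor.

{"fn": "carry_out", "kwargs": {
  "targets": [
    {"dp": [0, 0, 0], "yaw": 0},
    {"dp": [0, 0, 0], "yaw": 0},
    {"dp": [0, 0, 0], "yaw": 0},
    {"dp": [0, 0, -50], "yaw": 0},
    {"dp": [0, 0, -110], "yaw": 0},
    {"dp": [0, 0, -110], "yaw": 0},
    {"dp": [0, 0, -110], "yaw": 0}
  ],
  "fingers": 0.4
}}

```text
clock: 44.42
eef_pos: [592.9, 173.0, 109.7]
tcp_rot: [3.142, 0.0, 3.136]
contact_force: [0.0, 0.3, -0.6]
opening: 0.702
grasp_force: 0.0
```

```bash
python3 - <<'E'
from h import *
print(r.sense()["eef_pos"],move(486.2,12.5,110,179.7))
E
```

```text
[592.91827085 172.9935164  109.73073289] (array([ 105.9, -161.1,   -0.3]), np.float64(-0.0))
```

{"fn": "carry_out", "kwargs": {
  "targets": [
    {"dp": [30, -45, 0], "yaw": 0},
    {"dp": [60, -90, 0], "yaw": 0},
    {"dp": [90, -137, 0], "yaw": 0},
    {"dp": [106, -161, 0], "yaw": 0},
    {"dp": [106, -161, 0], "yaw": 0},
    {"dp": [106, -161, 0], "yaw": 0}
  ],
  "fingers": 0.8
}}

```text
clock: 45.18
eef_pos: [486.3, 12.9, 109.2]
tcp_rot: [3.141, -0.001, 3.136]
contact_force: [-0.3, 0.5, 0.5]
opening: 0.898
grasp_force: 0.0
```

```bash
python3 - <<'E'
from h import *
print(r.sense()["eef_pos"],move(486.2,12.5,2,179.7))
E
```

```text
[486.33756458  12.88225118 109.15056024] (array([ 1.000e-01, -4.000e-01,  1.072e+02]), np.float64(-0.0))
```

{"fn": "carry_out", "kwargs": {
  "targets": [
    {"dp": [0, -0.4, 40], "yaw": 0},
    {"dp": [0, -0.4, 75], "yaw": 0},
    {"dp": [0, -0.4, 98], "yaw": 0},
    {"dp": [0, -0.4, 107], "yaw": 0},
    {"dp": [0, -0.4, 107], "yaw": 0}
  ]
}}

```text
clock: 45.8
eef_pos: [486.4, 12.7, 2.4]
tcp_rot: [3.142, -0.001, 3.137]
contact_force: [0.1, 1.3, 0.1]
opening: 0.903
grasp_force: 0.0
```

{"fn": "carry_out", "kwargs": {
  "targets": [
    {"dp": [0, 0, 0], "yaw": 0},
    {"dp": [0, 0, 0], "yaw": 0},
    {"dp": [0, 0, 0], "yaw": 0},
    {"dp": [0, 0, 0], "yaw": 0},
    {"dp": [0, 0, 0], "yaw": 0},
    {"dp": [0, 0, 0], "yaw": 0}
  ],
  "fingers": -1,
  "grip_force": 40
}}

```text
clock: 46.55
eef_pos: [487.1, 12.3, 3.9]
tcp_rot: [3.141, 0.002, 3.136]
contact_force: [-0.7, 0.5, 5.3]
opening: 0.462
grasp_force: 39.7
```

{"fn": "carry_out", "kwargs": {
  "targets": [
    {"dp": [0, 0, -10], "yaw": 0},
    {"dp": [0, 0, -30], "yaw": 0},
    {"dp": [0, 0, -70], "yaw": 0},
    {"dp": [0, 0, -105], "yaw": 0},
    {"dp": [0, 0, -105], "yaw": 0},
    {"dp": [0, 0, -105], "yaw": 0}
  ]
}}

```text
clock: 47.3
eef_pos: [485.9, 12.2, 107.8]
tcp_rot: [-3.142, -0.0, 3.136]
contact_force: [0.0, -0.1, -0.5]
opening: 0.459
grasp_force: 40.5
```

```bash
python3 - <<'E'
from h import *
print(r.sense()["eef_pos"],move(692.2,171,107,179.7))
E
```

```text
[485.88104991  12.1712103  107.76771766] (array([-205.5,  159.9,    0.8]), np.float64(-0.0))
```

{"fn": "carry_out", "kwargs": {
  "targets": [
    {"dp": [-25, 19, 0], "yaw": 0},
    {"dp": [-60, 47, 0], "yaw": 0},
    {"dp": [-100, 78, 0], "yaw": 0},
    {"dp": [-140, 109, 0], "yaw": 0},
    {"dp": [-175, 136, 0], "yaw": 0},
    {"dp": [-195, 152, 0], "yaw": 0},
    {"dp": [-205, 160, 0], "yaw": 0},
    {"dp": [-205, 160, 0], "yaw": 0},
    {"dp": [-205, 160, 0], "yaw": 0}
  ]
}}

```text
clock: 48.42
eef_pos: [691.0, 170.3, 107.3]
tcp_rot: [-3.141, -0.002, 3.136]
contact_force: [0.4, -0.4, -1.1]
opening: 0.46
grasp_force: 40.6
```

```bash
python3 - <<'E'
from h import *
print(r.sense()["eef_pos"],move(692.2,171,13,179.7))
E
```

```text
[691.00341346 170.31177356 107.29103892] (array([-1.2,  0.7, 94.3]), np.float64(-0.0))
```

{"fn": "carry_out", "kwargs": {
  "targets": [
    {"dp": [-0.5, 0, 40], "yaw": 0},
    {"dp": [-0.5, 0, 70], "yaw": 0},
    {"dp": [-0.5, 0, 88], "yaw": 0},
    {"dp": [-0.5, 0, 94], "yaw": 0},
    {"dp": [-0.5, 0, 94], "yaw": 0}
  ]
}}

```text
clock: 49.05
eef_pos: [692.9, 171.1, 14.4]
tcp_rot: [3.141, 0.001, 3.136]
contact_force: [0.3, 0.4, -1.3]
opening: 0.457
grasp_force: 40.6
```

{"fn": "carry_out", "kwargs": {
  "targets": [
    {"dp": [0, 0, 1], "yaw": 0},
    {"dp": [0, 0, 3], "yaw": 0},
    {"dp": [0, 0, 3], "yaw": 0}
  ]
}}

```text
clock: 49.42
eef_pos: [692.8, 171.2, 11.2]
tcp_rot: [3.142, 0.0, 3.136]
contact_force: [0.0, -0.5, -1.0]
opening: 0.463
grasp_force: 40.6
```

{"fn": "carry_out", "kwargs": {
  "targets": [
    {"dp": [0, 0, 1], "yaw": 0},
    {"dp": [0, 0, 2], "yaw": 0},
    {"dp": [0, 0, 2], "yaw": 0}
  ]
}}

```text
clock: 49.8
eef_pos: [692.8, 171.2, 9.0]
tcp_rot: [3.142, 0.0, 3.136]
contact_force: [-0.1, 0.2, 0.9]
opening: 0.457
grasp_force: 40.7
```

{"fn": "carry_out", "kwargs": {
  "targets": [
    {"dp": [0, 0, 1], "yaw": 0},
    {"dp": [0, 0, 1.5], "yaw": 0},
    {"dp": [0, 0, 1.5], "yaw": 0}
  ]
}}

```text
clock: 50.18
eef_pos: [693.0, 171.2, 8.9]
tcp_rot: [3.141, 0.001, 3.136]
contact_force: [-2.7, -1.4, 11.2]
opening: 0.457
grasp_force: 41.7
```

{"fn": "carry_out", "kwargs": {
  "targets": [
    {"dp": [0, 0, 0], "yaw": 0},
    {"dp": [0, 0, 0], "yaw": 0},
    {"dp": [0, 0, 0], "yaw": 0},
    {"dp": [0, 0, -50], "yaw": 0},
    {"dp": [0, 0, -110], "yaw": 0},
    {"dp": [0, 0, -130], "yaw": 0},
    {"dp": [60, 0, -150], "yaw": 0},
    {"dp": [120, 0, -150], "yaw": 0},
    {"dp": [180, 0, -150], "yaw": 0},
    {"dp": [240, 0, -150], "yaw": 0},
    {"dp": [300, 0, -150], "yaw": 0},
    {"dp": [300, 0, -150], "yaw": 0}
  ],
  "fingers": 0.5
}}

```text
clock: 51.68
eef_pos: [387.7, 171.7, 156.4]
tcp_rot: [-3.14, -0.004, 3.138]
contact_force: [1.1, 0.6, -0.5]
opening: 0.751
grasp_force: 0.0
```

```bash
python3 - <<'E'
from h import *
print(r.sense()["eef_pos"])
t=r.grab_frame("top");s=r.grab_frame("side")
f=lambda a,x,y,w,h,W,H:cv2.resize(a[y:y+h,x:x+w,::-1],(W,H),interpolation=cv2.INTER_CUBIC)
cv2.imwrite("pics/end.png",np.vstack([f(t,220,140,200,75+25,720,360),f(s,235,165,180,60,720,240)]))
E
```

```text
[387.7377682  171.69888327 156.36153882]
```

View pics/end.png

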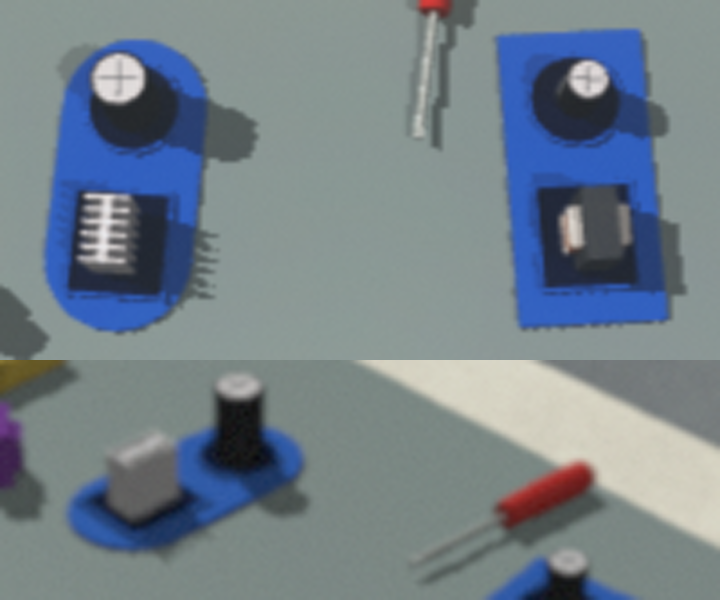

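All four parts stand upright in the pockets: large cap top at (119,79), heat sink (106,229), small cap (588,78) and transformer (601,226). One check of the numbers.

```bash
python3 - <<'E'
from h import *
for n,x,y,z,g in(("cl",119,79,71,(692.2,171)),("hs",106,229,55,(592.2,171.8)),("cs",588,78,53,(719.6,-146.6)),("tr",601,226,55,(620.4,-159.2))):
    print(n,(px2w("top",220+(x+.5)/3.6-.5,140+(y+.5)/3.6-.5,z)[:2]-g).round(1))
E
```

```text
cl [ 0.9 -0.5]
hs [ 0.5 -0.2]
cs [ 1.9 -1.7]
tr [-2.6 -1.1]
```

```bash
python3 -c "
from rig import r
print(r.sign_off())"
```

```text
the job is handed in; nothing more can be done
None
```

I handed the job in with all four parts standing in their correct pockets, within about 3 mm of centre and released, but I'm not certain the transformer is right way up: it toppled in my first grasp, and its two ends look the same.

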